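# Click the tube-adapter turret round to the microtube adapter

## Robot

A 7-joint arm with a two-finger parallel gripper is mounted at the origin on the work surface. World frame = base frame: x ahead of the robot, y to its left, z up, the work surface at z = 0. Lengths are in m, angles in rad, forces in N, time in s.
With the tool pointing down it reaches from about 0.4 to 0.85 m from the base axis. Payload 4.5 kg.
Tool frame: the origin (TCP) lies at the very end of the fingers, on their centre line; the grasp point (between the pads) lies 19 mm behind it (tcp_to_grasp is the z of the grasp point in the tool frame, in m); z points along the fingers, y is the line along which they close (so a half turn about z gives the same grasp; the last joint's range is limited). The gripper opens to 88 mm and grips with 3 to 60 N. Pads are 18 mm wide; open, the fingers measure 123 mm over their backs; the gripper's body (75 mm by 187 mm) begins 45 mm behind the grasp point.
Start: joints at [1.351, 0.689, -0.195, 1.565, 0.157, 0.902, -0.215], TCP at [0.157, -0.605, 0.239] pointing down, gripper open.
Joint ranges: [-3.01, 3.01], [-0.46, 2.08], [-1.47, 1.51], [0.13, 2.56], [-1, 4.14], [0.04, 2.09], [-2.66, 2.66]. Speed limits (rad/s): [2.57, 2.57, 3.14, 3.14, 3.14, 3.14, 3.14].

## Interface

Orientations are given as a unit quaternion [x, y, z, w].
In Python, from plant import * gives the robot as it stands. The module is installed in compiled form; this text tells all that it offers.
- The arm moves only by the shell command python3 -m jog 'ROWS' [OPENING] [FORCE]. ROWS is JSON, a list that holds one entry, the list of rows, each a list of 6 numbers: the shift along the tool's x, y, z in m, then the turn, a rotation vector about the tool's x, y, z in rad. In form: [[[dx, dy, dz, ax, ay, az], ...]]. A call has 1 to 12 rows; each row shifts and turns the commanded pose from where the row before left it, along the tool's axes as they then stand; what a row does not reach is not made up. A row lasts 1/8 s, in which the tool goes at most 62.5 mm and 10.7 degrees, less where a joint would pass 70% of its speed; a pose out of reach is approached as far as the arm can. A call with a gripper value outside its range is refused whole. OPENING is the finger opening in m, from 0 to 0.0881, set as the call begins (- or left out, the last holds). The fingers move at their own pace and stop on an object; FORCE is the grip in N (left out, the last holds). Time passes only in rows, so rows that do not move let the fingers close. It gives the time, the measured TCP pose, the force, the opening and the grip force at its end, in the units of the state.
- get_state(): the state, without advancing time (a new reading comes with each control period).
- snapshot(name): name is "scene" or "top"; returns a dict with "frame" (400x640x3 uint8, red, green, blue), "mtx" (3x3 intrinsics, pixels), "xyz" and "orientation" of the camera in the world. Camera axes: x right, y down, z forward; pixel columns grow to the right and rows downward; lengths in m; the calibration is good to about 2 mm. A picture is of the moment at which its call begins. There is no depth.
- finish_job(): hands the job in; it is judged then, once.
The state is a dict: "clock": time; "q": joint angles; "qd": joint speeds; "joint_torque": joint torques, N m; "tool_pos": TCP position; "eef_rot": TCP orientation; "contact_force": force on the tool from outside, world axes, zero at the start; "moment": the same for the moment, N m; "opening": opening from 0.0 (shut) to 1.0 (fully open); "finger_force": force on a finger pad.
Only numpy, scipy, OpenCV 4.12 (cv2) and the standard library are available. Lean on these libraries where they do the work, as an engineer would, in place of code of your own. Each camera call takes 0.05 s, during which the arm holds its last target. There are 200 camera calls.

## Task

The next sample is a paediatric microtube, so the analyser needs its yellow adapter. With a fingertip, push the dark thumb lugs on the rim of the tube-adapter turret to click it round, whichever way you like, until the yellow adapter stands in its click directly under the sampling needle, then move away. Only push: do not pull the turret up off its spindle, keep off the needle, and leave the control vials and everything else on the bench where it stands.

Things in the scene. Friction and masses are not known exactly. Their poses are not given: they have to be found in the camera images.
- analyser: Off-white fixed cabinet, 320 mm wide, 340 deep, 390 high, with a low deck (270 mm wide, top 50 mm above the bench) jutting out in front, carrying the turret. Origin on the bench below the turret's axis; x axis level, from turret towards cabinet (rear), z up. Deck ends 125 mm in front of the axis; the cabinet's dark front begins 120 mm behind it, its hood (330 mm up) 100 mm behind.
- hub (a point): Fixed point on the turret's vertical axis at deck level (50 mm above the bench), axes as the analyser's: x to the rear (cabinet, needle), -x to the open front, z up.
- turret_top (a point): Centre of the turret's top face, 94 mm above the bench, x axis towards the yellow adapter. The turret is a light grey disc of radius 54 mm (grey band 56 mm), underside 5 mm above the deck. Five round adapters, radius 14 mm, rise 12 mm above this face, 36 mm from the axis, 72 degrees apart; anticlockwise from above: yellow, purple, white, blue, green. Steel spindle head 14 mm above it.
- lugs: Five dark thumb lugs (one body turning with the turret; origin on the axis at deck level, z up, x along the yellow adapter's lug). One at each adapter, every 72 degrees: a radial bar 8 mm thick, from the rim to 90 mm from the axis, 20 to 42 mm above this origin. Between lugs it is free down to the deck. With the turret in a click two lugs stand 36 degrees either side of the front (-x of hub).
- turret (a joint): Turret angle (rad), anticlockwise from above, no end stops; 0 or any whole turn = yellow adapter under the needle. Clicks every 72 degrees (1.257 rad): a spring pulls it in from about 25 degrees off and holds it; leaving a click takes about 3 N on a lug, falling to little half-way, where it may stay put. It does not coast past a click. It starts at another click or, sometimes, half-way between two.
- yellow_adapter (a point): Centre of the mouth of the yellow adapter on top of the turret, 36 mm from the axis and 106 mm above the bench; it turns with the turret.
- needle_tip (a point): Lower end of the sampling needle, 36 mm behind the turret's axis (along the hub's x), 118 mm above the bench: the yellow adapter's mouth must come directly below it.
- needle: Fixed needle unit: rail, carriage and a level arm 18 mm wide (171 to 185 mm above the bench) reaching from the cabinet's front out to the needle, ending 22 mm behind the turret's axis; all of it 118 to 265 mm above the bench and behind the axis. Origin on the bench below the turret's axis, x to the rear. Not to be touched.
- spindle (a joint): How far the turret has been pulled up off its seat (m): 0 is seated. It holds down by its weight (about 0.4 kg) and a snug fit of 2.5 N.
- control_a: Control vial, amber with a red cap, 23 mm across and 42 mm high, standing loose on the deck's front corner, 98 mm in front of the turret's axis and 112 mm to the hub's +y side. Origin at the centre of its underside.
- control_b: Control vial, amber with a blue cap, same size, on the other front corner of the deck (98 mm in front, 112 mm to the hub's -y side). Origin at the centre of its underside.
- tube_rack: White rack, 130 x 110 mm, full of purple-capped tubes, 92 mm high, loose on the bench. Origin at the centre of its underside.
- microtube_block: Small white block, 60 x 40 mm, with two microtubes standing in it, 48 mm high in all, loose on the bench. Origin at the centre of its underside.
- paper_roll: White roll of printer paper standing on end, 58 mm across, 57 mm high, loose on the bench. Origin at the centre of its underside.
- glove_box: Carton of gloves, 120 x 230 x 75 mm high, loose on the bench. Origin at the centre of its underside.
- rinse_bottle: White bottle, 60 mm across, 150 mm high, blue cap, loose on the bench. Origin at the centre of its underside.

How it is judged:
By the outcome, as a careful person would: the job done as asked, in the order asked, and still so for the second after the job is handed in, with the robot touching nothing.
It also fails if it takes over 61 s, if anything falls off the work surface, if the arm or the gripper's body presses on something with over 40 N, if the wrist force passes 120 N, or if a joint passes its speed limit or range.

## Working session

There is one attempt and no reset: what is moved stays moved. The work goes in short steps, Python scripts to look and compute and a shell command to move; the robot and the scene stay as the last step left them, time stands still between calls to the robot, and variables do not carry over. Pictures are saved under pics/ and viewed, at most 10 in all, crops included, and the job is handed in when it is done.

```bash
mkdir -p pics
python3 - <<'E'
from plant import *
import cv2
for n in("scene","top"):
    s=snapshot(n); cv2.imwrite(f"pics/{n}0.png",s["frame"][:,:,::-1]); print(n,s["mtx"],s["xyz"],s["orientation"])
st=get_state(); print(st["tool_pos"],st["eef_rot"],st["opening"],st["clock"])
E
```

```text
scene [[478.02322978   0.         311.51595202]
 [  0.         478.02322978 199.77393208]
 [  0.           0.           1.        ]] [1.40851107 0.095791   0.95985869] [ 0.6884018   0.62288802 -0.24618425 -0.27840042]
top [[401.17737602   0.         320.46417932]
 [  0.         401.17737602 200.09141595]
 [  0.           0.           1.        ]] [0.39073985 0.18174058 1.19325554] [-0.702362    0.70514819 -0.07079088  0.06665066]
[ 0.15673817 -0.60447141  0.23801608] [ 9.91954073e-01  1.26595830e-01 -1.51483475e-04 -7.67738876e-04] 0.9991185325996105 0.1
```

View pics/scene0.png

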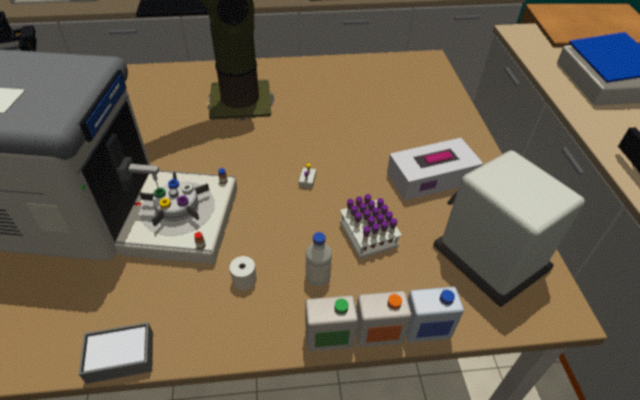

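View pics/top0.png

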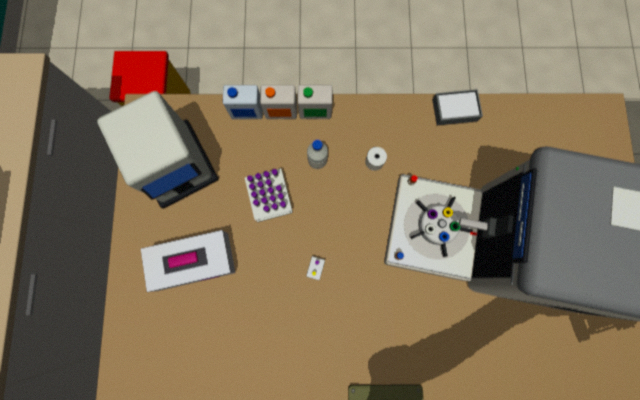

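The top view shows the turret at about (442,224), with green under the needle at (455,226), yellow at (448,212), the red vial at (413,180) and the blue vial at (399,255). Yellow therefore needs about 72° clockwise, so I would push the lower-left front lug. Next I'll measure.

```bash
cat > h.py <<'E'
from plant import *
import cv2, numpy as np
from scipy.spatial.transform import Rotation as R
def onplane(s,uv,z):
    d=R.from_quat(s["orientation"]).apply(np.linalg.inv(s["mtx"])@[uv[0],uv[1],1.]); c=np.array(s["xyz"])
    return c+d*(z-c[2])/d[2]
RNG={"red":((172,5),150,60),"blue":((105,125),130,50),"yellow":((20,35),130,80),"green":((50,85),60,30),"purple":((128,160),70,40)}
def blob(s,col,win,amin=8):
    hsv=cv2.cvtColor(s["frame"],cv2.COLOR_RGB2HSV).astype(int); (lo,hi),sm,vm=RNG[col]
    h=hsv[...,0]; m=((h>=lo)&(h<=hi)) if lo<hi else ((h>=lo)|(h<=hi))
    m&=(hsv[...,1]>=sm)&(hsv[...,2]>=vm); w=np.zeros_like(m); x0,y0,x1,y1=win; w[y0:y1,x0:x1]=1
    n,_,st,c=cv2.connectedComponentsWithStats((m&w).astype(np.uint8))
    return [(c[i].round(1),st[i,4]) for i in range(1,n) if st[i,4]>=amin]
E
python3 - <<'E'
from h import *
s=snapshot("top")
W=(385,170,470,275)
for c in RNG:
    for p,a in blob(s,c,W): print(c,p,a,onplane(s,p,.106 if p[0]>420 else .092).round(3))
cv2.imwrite("pics/z.png",cv2.resize(s["frame"][160:290,375:505,::-1],None,fx=4.5,fy=4.5,interpolation=cv2.INTER_CUBIC))
t=R.from_quat(get_state()["eef_rot"]).as_matrix();print(t.round(3))
E
```

```text
red [413.7 178. ] 36 [ 0.671 -0.09   0.092]
blue [443.7 236.4] 65 [ 0.503 -0.16   0.106]
blue [399.7 255. ] 30 [ 0.454 -0.041  0.092]
yellow [447.5 211.8] 80 [ 0.571 -0.175  0.106]
green [454.7 225.9] 73 [ 0.532 -0.192  0.106]
purple [432.2 213.6] 63 [ 0.566 -0.132  0.106]
[[ 0.968  0.251 -0.   ]
 [ 0.251 -0.968  0.001]
 [-0.    -0.001 -1.   ]]
```

View pics/z.png

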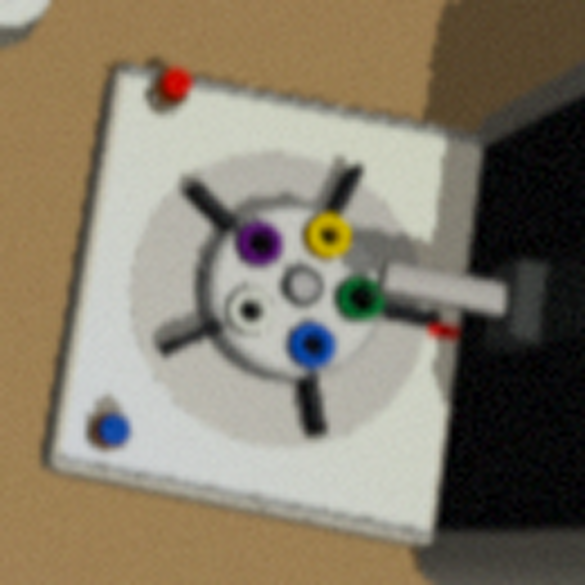

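Green is in its click under the needle. The axis is at about (0.539, -0.160), hub x = (-0.220, -0.975) and hub y = (0.975, -0.220). The vial spacing comes out at 0.2225 m against the given 0.224, and the green adapter agrees within about 4 mm. I'll lift over the cabinet height with the fingers shut, then swing round to the front.

```bash
python3 -m jog '[[[0,0,-0.03,0,0,0],[0,0,-0.03,0,0,0],[0,0,-0.03,0,0,0],[0,0,-0.03,0,0,0],[0,0,-0.03,0,0,0],[0,0,-0.03,0,0,0],[0,0,-0.03,0,0,0],[0,0,-0.03,0,0,0]]]' 0 10
```

```text
clock: 1.15
tool_pos: [0.1568, -0.6047, 0.4794]
eef_rot: [0.992, 0.127, -0.0, -0.0]
contact_force: [-0.8, -0.8, -0.4]
opening: 0.117
finger_force: 0.0
```

```bash
python3 -m jog '[[[0.055,-0.012,0,0,0,-0.091],[0.055,-0.012,0,0,0,-0.091],[0.054,-0.012,0,0,0,-0.091],[0.053,-0.012,0,0,0,-0.091],[0.052,-0.012,0,0,0,-0.091],[0.051,-0.012,0,0,0,-0.091],[0.050,-0.012,0,0,0,-0.091],[0.049,-0.012,0,0,0,-0.091],[0.048,-0.012,0,0,0,-0.091],[0.047,-0.012,0,0,0,-0.091],[0.046,-0.012,0,0,0,-0.091],[0.045,-0.012,0,0,0,-0.091]]]'
```

```text
clock: 2.65
tool_pos: [0.4909, -0.1181, 0.4784]
eef_rot: [0.781, 0.625, -0.0, -0.0]
contact_force: [0.4, 0.2, -0.2]
opening: 0.004
finger_force: 0.0
```

```bash
python3 -m jog '[[[0.025,-0.009,0,0,0,0],[0.025,-0.009,0,0,0,0],[0,0,0.035,0,0,0],[0,0,0.035,0,0,0],[0,0,0.035,0,0,0],[0,0,0.035,0,0,0],[0,0,0.035,0,0,0],[0,0,0.035,0,0,0],[0,0,0.035,0,0,0],[0,0,0.035,0,0,0],[0,0,0.03,0,0,0]]]'
python3 - <<'E'
from h import *
s=snapshot("scene")
cv2.imwrite("pics/s1.png",cv2.resize(s["frame"][120:280,90:290,::-1],None,fx=3.5,fy=3.5,interpolation=cv2.INTER_CUBIC))
E
```

```text
clock: 4.03
tool_pos: [0.4842, -0.0671, 0.1674]
eef_rot: [0.782, 0.623, -0.0, -0.0]
contact_force: [0.1, -0.6, 0.4]
opening: 0.008
finger_force: 0.0
```

View pics/s1.png

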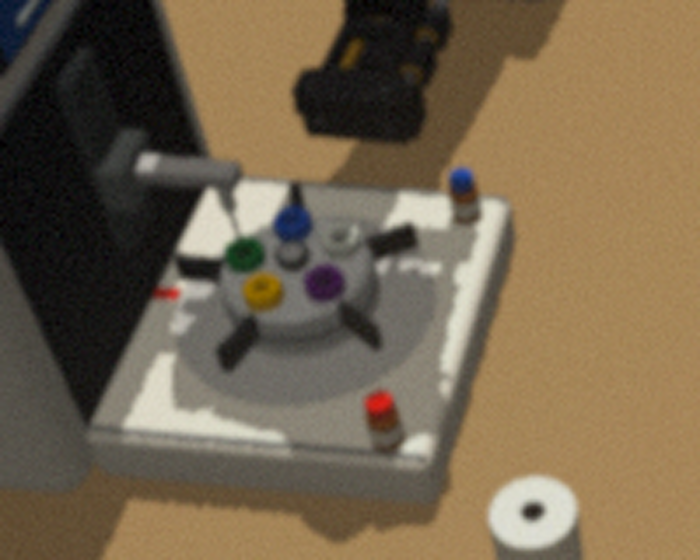

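The gripper hangs over the front of the deck at about crop (360,110), and the white adapter's lug at (390,240) is the one to push. I'll check that the TCP projects to where the gripper appears.

```bash
cat >> h.py <<'E'
def proj(s,P):
    c=R.from_quat(s["orientation"]).inv().apply(np.array(P)-s["xyz"]); p=s["mtx"]@c; return p[:2]/p[2]
E
python3 - <<'E'
from h import *
s=snapshot("scene")
for P in [get_state()["tool_pos"],[.484,-.067,.23],[.539,-.16,.108]]:
    print((proj(s,P)-[90,120])*3.5)
s=snapshot("top"); print((proj(s,get_state()["tool_pos"])-[375,160])*4.5)
cv2.imwrite("pics/t1.png",cv2.resize(s["frame"][160:290,345:475,::-1],None,fx=4,fy=4,interpolation=cv2.INTER_CUBIC))
E
```

```text
[406.93668371 127.61979279]
[393.01583121  59.0533532 ]
[283.81645607 249.66446262]
[181.90705721 367.70799461]
```

View pics/t1.png

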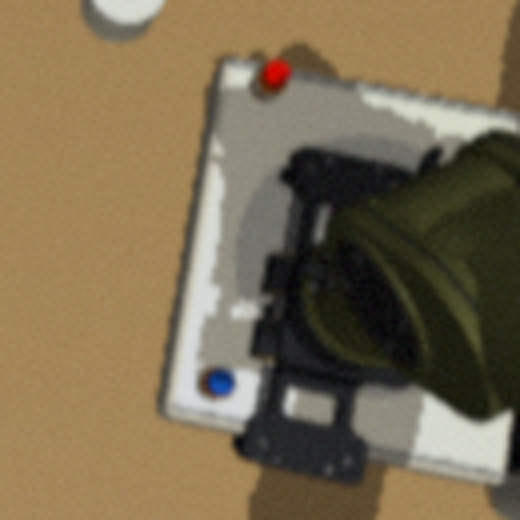

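The top view shows the gripper over the deck front, with an olive wrist link leaning towards the cabinet above it. I'll check the whole scene for clearance.

Run:
```python
from h import *
s=snapshot("scene")
cv2.imwrite("pics/s2.png",cv2.resize(s["frame"][0:290,0:400,::-1],None,fx=2,fy=2))
print(get_state()["q"])
```

```text
[ 0.31457636  0.65451513 -0.43331023  2.03008437  0.50109204  0.56103602
 -0.69633823]
```

View pics/s2.png

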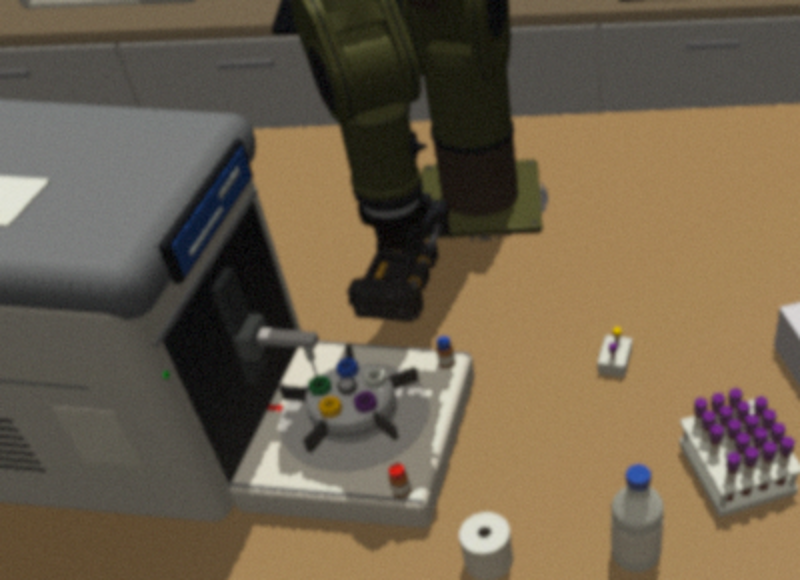

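```bash
python3 -m jog '[[[-0.02,0,0,0,0,0],[-0.019,0,0,0,0,0],[0,0,0.02,0,0,0],[0,0,0.02,0,0,0],[0,0,0.02,0,0,0],[0,0,0.02,0,0,0],[0,0,0.02,0,0,0],[0,0,0,0,0,0]]]'
python3 - <<'E'
from h import *
p=np.array(get_state()["tool_pos"])[:2]-[.539,-.160]; h=np.array([[-.22,-.975],[.975,-.22]])@p
print(h,np.hypot(*h),np.degrees(np.arctan2(h[1],h[0]))%360)
E
```

```text
clock: 5.22
tool_pos: [0.4764, -0.1051, 0.0691]
eef_rot: [0.782, 0.623, 0.0, 0.0]
contact_force: [0.2, 0.8, 0.4]
opening: 0.003
finger_force: 0.0
[-0.03977954 -0.07310618] 0.08322814634371249 241.44789774489612
```

```bash
python3 -m jog '[[[0.006,0.005,0,0,0,0],[0.006,0.005,0,0,0,0],[0.005,0.005,0,0,0,0],[0.005,0.006,0,0,0,0],[0.004,0.006,0,0,0,0],[0.004,0.006,0,0,0,0],[0.003,0.006,0,0,0,0],[0.003,0.006,0,0,0,0]]]'
python3 - <<'E'
from h import *
s=snapshot("scene")
for c in RNG:
    for p,a in blob(s,c,(130,160,215,260)):
        P=onplane(s,p,.106); h=np.array([[-.22,-.975],[.975,-.22]])@(P[:2]-[.539,-.160]); print(c,p,a,P.round(3),np.hypot(*h).round(3),np.degrees(np.arctan2(h[1],h[0])).round(1))
E
```

```text
clock: 6.22
tool_pos: [0.5286, -0.0793, 0.0687]
eef_rot: [0.782, 0.624, 0.001, -0.0]
contact_force: [-1.8, -1.2, 0.5]
opening: 0.003
finger_force: 0.9
red [137.  203.5] 14 [ 0.571 -0.239  0.106] 0.085 35.0
red [198.  235.4] 41 [ 0.687 -0.085  0.106] 0.166 129.5
blue [179.4 182.3] 29 [ 0.506 -0.143  0.106] 0.037 -105.0
yellow [159.8 199.3] 91 [ 0.562 -0.185  0.106] 0.034 55.1
green [163.5 187.4] 87 [ 0.521 -0.181  0.106] 0.028 -27.9
purple [174.7 203.3] 80 [ 0.579 -0.148  0.106] 0.042 119.5
```

```bash
python3 -m jog '[[[0.002,0.006,0,0,0,0],[0.001,0.007,0,0,0,0],[0,0.007,0,0,0,0],[0,0.007,0,0,0,0],[-0.001,0.006,0,0,0,0],[-0.001,0.006,0,0,0,0],[-0.001,0.004,0,0,0,0]]]'
cat > m.py <<'E'
from h import *
s=snapshot("scene")
for c in RNG:
    for p,a in blob(s,c,(130,160,215,260)):
        P=onplane(s,p,.106); h=np.array([[-.22,-.975],[.975,-.22]])@(P[:2]-[.539,-.160]); print(c,p,a,P.round(3),np.hypot(*h).round(3),np.degrees(np.arctan2(h[1],h[0])).round(1))
E
python3 m.py
```

```text
clock: 7.15
tool_pos: [0.5701, -0.0898, 0.0687]
eef_rot: [0.782, 0.623, 0.0, 0.0]
contact_force: [-0.4, 0.3, 0.5]
opening: 0.008
finger_force: 0.0
red [136.6 203.4] 14 [ 0.571 -0.24   0.106] 0.086 34.5
red [198.  235.5] 42 [ 0.687 -0.085  0.106] 0.166 129.5
yellow [159.5 192.5] 84 [ 0.538 -0.189  0.106] 0.029 11.5
green [173.3 183.5] 83 [ 0.509 -0.158  0.106] 0.03 -81.5
purple [164.5 203. ] 77 [ 0.576 -0.173  0.106] 0.039 83.9
```

The contact force has dropped to nothing, so the turret has probably clicked in. I'll back off and check.

```bash
python3 -m jog '[[[0.003,-0.01,0,0,0,0],[0.015,-0.01,0,0,0,0],[0.015,0,0,0,0,0],[0,0,-0.02,0,0,0],[0,0,-0.03,0,0,0],[0,0,-0.03,0,0,0],[0,0,-0.03,0,0,0],[0,0,0,0,0,0],[0,0,0,0,0,0]]]'
python3 m.py
python3 - <<'E'
from h import *
s=snapshot("scene")
cv2.imwrite("pics/s3.png",cv2.resize(s["frame"][120:280,90:290,::-1],None,fx=3.5,fy=3.5,interpolation=cv2.INTER_CUBIC))
for P in([.539-.22*.036,-.16-.975*.036,.106],[.539-.22*.036,-.16-.975*.036,.118]): print(proj(s,P))
E
```

```text
clock: 8.32
tool_pos: [0.5572, -0.0522, 0.1781]
eef_rot: [0.782, 0.624, -0.0, -0.0]
contact_force: [0.5, 0.4, -0.1]
opening: 0.006
finger_force: 0.0
red [136.8 203.4] 15 [ 0.571 -0.24   0.106] 0.086 34.6
red [198.  235.5] 42 [ 0.687 -0.085  0.106] 0.166 129.5
blue [187.  188.2] 58 [ 0.53  -0.122  0.106] 0.039 -153.3
yellow [159.4 192.3] 84 [ 0.538 -0.189  0.106] 0.029 10.0
green [173.3 183.5] 81 [ 0.509 -0.158  0.106] 0.03 -81.5
purple [164.6 203. ] 81 [ 0.576 -0.172  0.106] 0.039 84.2
[157.31293626 190.60200443]
[156.22430209 187.20544006]
```

View pics/s3.png

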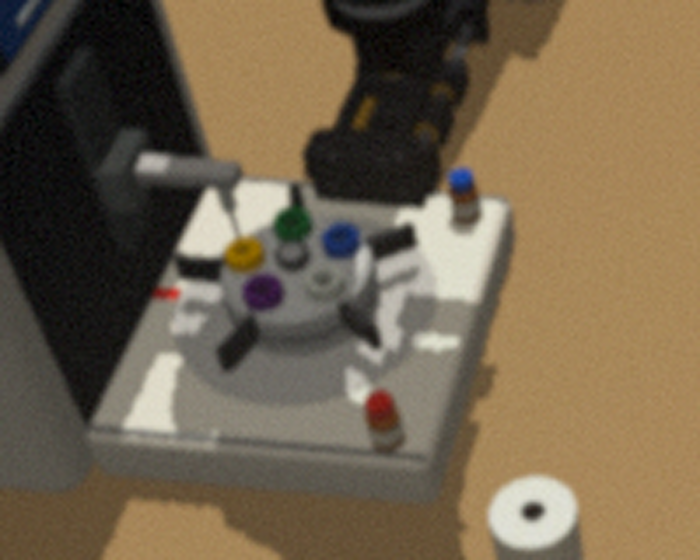

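The picture shows yellow at crop (244,254), just where green sat in its click before at (245,255). Both vials are standing where they were and the gripper is clear, so I'll hand in.

```bash
python3 -m jog '[[[0.01,0,-0.03,0,0,0],[0.01,0,-0.03,0,0,0],[0,0,0,0,0,0]]]' && python3 -c "
from plant import *
print(finish_job())"
```

```text
clock: 8.8
tool_pos: [0.5632, -0.032, 0.2398]
eef_rot: [0.782, 0.624, 0.002, 0.001]
contact_force: [0.2, 0.1, -0.6]
opening: 0.004
finger_force: 0.0
the job is handed in; nothing more can be done
None
```

The yellow adapter is in its click under the needle after one 72° clockwise push, both control vials stand where they were in the last picture, the arm is clear, and the job is handed in (about 8.8 s on the clock); no verdict was returned.

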